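# Fit the end stop of a flow lane and load it

## Robot

A 6-joint arm with a two-finger parallel gripper is mounted at the origin on the work surface. World frame = base frame: x ahead of the robot, y to its left, z up, the work surface at z = 0. Lengths are in mm, angles in degrees, forces in N, time in s.
With the tool pointing down it reaches from about 350 to 875 mm from the base axis. Payload 4.2 kg.
Tool frame: the origin (TCP) lies at the centre of the arm's flange, where the gripper is bolted on; the fingertips stand env.tip_reach ahead of it and the grasp point (between the pads) lies 155 mm ahead of it (env.tip_reach is the distance from the TCP to the fingertips, in mm); z points along the fingers, y is the line along which they close (so a half turn about z gives the same grasp; the last joint's range is limited). The gripper opens to 85 mm and grips with 20 to 120 N. Pads are 22 mm wide; open, the fingers measure 114 mm over their backs; the gripper's body (76 mm by 85 mm) begins 54 mm behind the grasp point. The pads swing forward as they close: fully open they stand 13 mm farther back than shut.
Start: joints at [-51.131, 22.042, 0.453, 0, -68.411, -14.817], TCP at [254.749, -570.704, 404.712] pointing down, gripper open.
Joint ranges: [-179.83, 179.83], [-69.29, 118.12], [-61.27, 80.66], [-181.25, 117.63], [-171.15, -9.14], [-177.46, 177.46]. Speed limits (degrees/s): [159.86, 159.86, 180, 180, 180, 180].

## Interface

Orientations are given as a 3x3 rotation matrix whose columns are the frame's x, y, z axes.
In Python, from workcell import env gives the robot as it stands. The module is installed in compiled form; this text tells all that it offers.
- The arm moves only by the tool carry_out, never from a script. Its argument "series" is a list of rows, each a list of 7 numbers: the opening, from 0 (shut) to 1 (fully open), then the shift along the world's x, y, z in cm, then the turn, a rotation vector about the world's x, y, z in degrees. A call has exactly 8 rows; each row is the pose to reach, as a shift and turn from the pose commanded when the call began; what a row does not reach only later rows make up. A row lasts 1/12 s, in which the tool goes at most 41.7 mm and 7.16 degrees, less where a joint would pass 70% of its speed; a pose out of reach is approached as far as the arm can. A call with a gripper value outside its range is refused whole. The fingers move at their own pace and stop on an object; the grip force is fixed at half the most. Time passes only in rows, so rows that repeat a pose let the fingers close, or fill a call up. It gives the time, the measured TCP pose, the force, the opening and the grip force at its end, in the units of the state.
- env.get_obs(): the state, without advancing time (a new reading comes with each control period).
- env.snapshot(name): name is "scene" or "top" or "wrist"; returns the picture (384x512x3 uint8, blue, green, red); there is no depth.
- env.get_calibration(name): a dict with "fx", "fy", "cx", "cy" (pixels), "xyz" and "orientation" of the camera in the world. Camera axes: x right, y up, looking along -z (the intrinsics and any distortion apply to the point x, -y, -z); pixel columns grow to the right and rows downward; lengths in mm; the calibration is good to about 2 mm. The wrist camera is an equidistant fisheye: a pixel r from the principal point sees the ray r / f radians off the axis. A picture is of the moment at which its call begins: read the wrist's pose just before it. get_calibration takes no time and is no camera call; for the wrist camera it gives the pose at the moment of the call.
- env.sign_off(): hands the job in; it is judged then, once.
The state is a dict: "clock": time; "qpos": joint angles; "joint_vel": joint speeds; "effort": joint torques, N m; "position": TCP position; "tool_rot": TCP orientation; "contact_force": force on the tool from outside, world axes, zero at the start; "ft_torque": the same for the moment, N m; "gripper_width": opening from 0.0 (shut) to 1.0 (fully open); "finger_force": force on a finger pad.
Only numpy, scipy, OpenCV 4.12 (cv2) and the standard library are available. Lean on these libraries where they do the work, as an engineer would, in place of code of your own. Each camera call takes 0.05 s, during which the arm holds its last target. There are 200 camera calls.

## Task

Stand the orange stop post in the brass-lined tapered socket at the low end of the roller lane, let go of it, and then tap it fully home with the tamper (its collar down on the socket block), not with the fingers. Stand the tamper back upright on its round black mat, then set the white carton on the rollers in the upper half of the lane and let it roll down against the post. Leave everything else where it is.

Things in the scene. Friction and masses are not known exactly. Their poses are not given: they have to be found in the camera images.
- lane: Fixed roller lane, place and yaw vary. Origin: on the table, on the socket's axis at its low end. It runs along its +y and climbs at 0.14 rad about its x; roller tops stand 0.068 + 0.141*y m above the table. Eleven free rollers from y = 46 to 336 mm, side rails 94 mm apart inside, 106 outside, 14 mm above the rollers; end plate at y = 376 mm, 17 mm above the rollers.
- socket_mouth (a point): Socket centre at the flat top of the dark steel block (72 x 72 mm, 55 mm tall). Vertical bore of six sprung brass jaws, half-angle 6 deg, 29 mm wide at the mouth, 19.5 at the bottom. The shank touches the jaws 12 mm before the collar is down and by its own weight stops 5 to 11 mm short; 10 to 22 N from above drives it home, where the collar meets the block and friction holds it.
- lane_load (a point): Point on the lane's middle line at the height of the roller tops, 250 mm up the lane from the socket (in its upper half): a good place to set the middle of the carton's underside.
- post: Orange stop post, upright, shank in one of the caddy's two loose holes (which one varies). Origin: on its axis at the underside of its steel collar; z up. Above: collar 54 mm across, 8 thick, then orange cylinder 40 mm across from 8 to 93 mm, flat top. Below: tapered shank 48 mm long, 32 mm across at the collar, 22 at the tip. 0.35 kg, any yaw will do.
- post_top (a point): Centre of the post's flat top, 93 mm above the underside of the collar.
- post_seat (a point): Centre of the underside of the post's collar; it lies on socket_mouth when the post is home.
- caddy: Fixed wooden block 170 x 75 x 60 mm, origin at the middle of its underside, long along its x; two 36 mm holes at x = -45 and +45 mm hold the posts loosely, collars on its top.
- tamper: Hand tamper standing upright on its mat. Origin: centre of its flat underside, z up the handle. White nylon head 56 mm in diameter, 25 mm tall, and above it a red round handle 26 mm in diameter from 25 to 110 mm. 0.4 kg.
- mat: Fixed round black rubber mat, 90 mm in diameter, 4 mm thick; origin at the centre of its underside.
- carton: White carton with a blue band, closed and rigid, 110 (its x) x 64 (its y) x 60 mm (z), origin at the centre of its underside. 0.18 to 0.35 kg. Its 110 mm length goes along the lane.
- spare: Black stop post, same shape as the orange one, in the caddy's other hole; leave it.
- brown_a: Brown carton of the same size as the white one, 110 x 64 x 60 mm, near it; leave it. Origin: centre of underside.
- brown_b: Brown carton 90 x 120 x 70 mm beyond the lane; leave it. Origin: centre of underside.
- tape_mid (a point): Middle of a yellow tape roll, 100 mm in diameter, 45 mm tall, lying flat beyond the lane; leave it.
- driver_grip (a point): Handle of a screwdriver lying at the back right; leave it.
- jar: White jar with red lid, 60 mm in diameter, 90 mm tall, at the back left; leave it. Origin: centre of underside.
Not all that is in view belongs to the job. Leave any turquoise look-alike of the tamper alone. There is more than one size of the post; the job needs the smaller.

How it is judged (in metres and radians):
On the way, in this order (a step that is already met when the one before it is completed fails the run):
1. the orange post stands in the socket, let go, not yet home (z of post_seat in the frame of socket_mouth between 0.002 and 0.018 m and horizontal distance between post_seat and socket_mouth below 0.004 m and angle between post's own z axis and vertical below 0.12 rad and contact force between the fingers and post below 0.05 N), for 0.2 s.
2. the post is fully home with the tamper on it (z of post_seat in the frame of socket_mouth below 0.002 m and horizontal distance between post_seat and socket_mouth below 0.004 m and angle between post's own z axis and vertical below 0.06 rad and contact force between tamper and post above 1 N).
3. the tamper stands upright on its mat, let go (horizontal distance between tamper and mat below 0.03 m and angle between tamper's own z axis and vertical below 0.1 rad and contact force between tamper and mat above 0.5 N and contact force between the fingers and tamper below 0.05 N), for 0.2 s.
4. the white carton is on the rollers in the upper half of the lane (x of carton in the frame of lane between -0.03 and 0.03 m and contact force between carton and lane above 0.2 N and y of carton in the frame of lane above 0.19 m).
At the end, for the whole second after the job is handed in: Post home (collar within 2 mm of the block, 4 mm of the axis, 0.06 rad of upright); tamper upright within 30 mm of the mat's centre; white carton upright on the rollers against the post, its middle 60 to 97 mm up the lane and 30 mm of the middle line; all at rest, let go (all of step 3 and z of post_seat in the frame of socket_mouth below 0.002 m and horizontal distance between post_seat and socket_mouth below 0.004 m and angle between post's own z axis and vertical below 0.06 rad and x of carton in the frame of lane between -0.03 and 0.03 m and contact force between carton and lane above 0.2 N and y of carton in the frame of lane between 0.06 and 0.097 m and angle between carton's own z axis and vertical below 0.25 rad and linear speed of each of carton, post, tamper below 0.02 m/s and contact force between the fingers and post below 0.05 N and contact force between the fingers and carton below 0.05 N); the robot touches nothing.
It fails at once if the fingers push or hold the post home (less than 2 mm short of the block) (z of post_seat in the frame of socket_mouth below 0.002 m and horizontal distance between post_seat and socket_mouth below 0.004 m and contact force between the fingers and post above 0.5 N).
It fails at once if a thing to be left alone is moved more than 30 mm (distance of any of spare, brown_a, brown_b, tape_mid, driver_grip, jar from where it was at the start of the episode above 0.03 m).
It also fails if it takes over 72 s, if anything falls off the work surface, if the arm or the gripper's body presses on something with over 40 N, if the wrist force passes 120 N, or if a joint passes its speed limit or range.

## Working session

There is one attempt and no reset: what is moved stays moved. The work goes in short steps, Python scripts to look and compute and a tool call to move; the robot and the scene stay as the last step left them, time stands still between calls to the robot, and variables do not carry over. Pictures are saved under pics/ and viewed, at most 10 in all, crops included, and the job is handed in when it is done.

Besides the shell and the picture viewer there is one more tool, called after "Emit:" by a JSON object that holds its "op" and its "data". carry_out: Moves the arm, as the interface text tells. Its arguments: {"type":"object","properties":{"series":{"type":"array","items":{"type":"array","items":{"type":"number"}}}},"required":["series"]}

```bash
mkdir -p pics; python3 - <<'E'
from workcell import env
import cv2,numpy as np
for n in ["scene","top"]:
    im=env.snapshot(n); cv2.imwrite(f"pics/{n}0.png",im)
    c=env.get_calibration(n); print(n,c)
    cv2.imwrite(f"pics/{n}0b.png",cv2.resize(im,(800,600),interpolation=cv2.INTER_CUBIC))
print(env.tip_reach, env.get_obs())
E
```

```text
scene {'fx': 386.11586623270125, 'fy': 386.11586623270125, 'cx': 256.5855475276943, 'cy': 193.00403101099826, 'xyz': array([1042.02567555,  540.41453563, 1054.58792188]), 'orientation': array([[-0.81375376, -0.45570249,  0.36074931],
       [ 0.58119041, -0.63294159,  0.51147106],
       [-0.0047454 ,  0.62587554,  0.77990851]])}
top {'fx': 463.67551185624666, 'fy': 463.67551185624666, 'cx': 260.39745886337954, 'cy': 187.76264223331916, 'xyz': array([ 470.52966442,  -55.75464002, 1374.31527383]), 'orientation': array([[-0.02878362,  0.99250019, -0.11880606],
       [-0.99954344, -0.0296708 , -0.00570505],
       [-0.00918733,  0.1185876 ,  0.99290109]])}
173.4 {'clock': 0.1, 'qpos': array([-5.11302435e+01,  2.20874601e+01,  3.86926684e-01, -2.48628376e-02,
       -6.84084671e+01, -1.48173282e+01]), 'joint_vel': array([ 0.02379467, -0.08978759,  0.21071363,  0.1746183 ,  0.01610124,
       -0.05512445]), 'effort': array([-4.03787435e-04, -3.93320060e+01,  1.88929957e+01,  4.19793963e+00,
       -2.61970032e-03,  7.63117441e-06]), 'position': array([ 254.70144985, -570.55636342,  403.71550072]), 'tool_rot': array([[-9.13238077e-01, -4.07425381e-01, -8.79699555e-04],
       [-4.07426319e-01,  9.13236435e-01,  1.73435928e-03],
       [ 9.67516969e-05,  1.94229568e-03, -9.99998109e-01]]), 'contact_force': array([-0.60760008,  0.13813293,  0.78066691]), 'ft_torque': array([-0.01669225, -0.02542413,  0.04904499]), 'finger_force': 0.0, 'gripper_width': 1.0010555034885205}
```

View pics/scene0b.png

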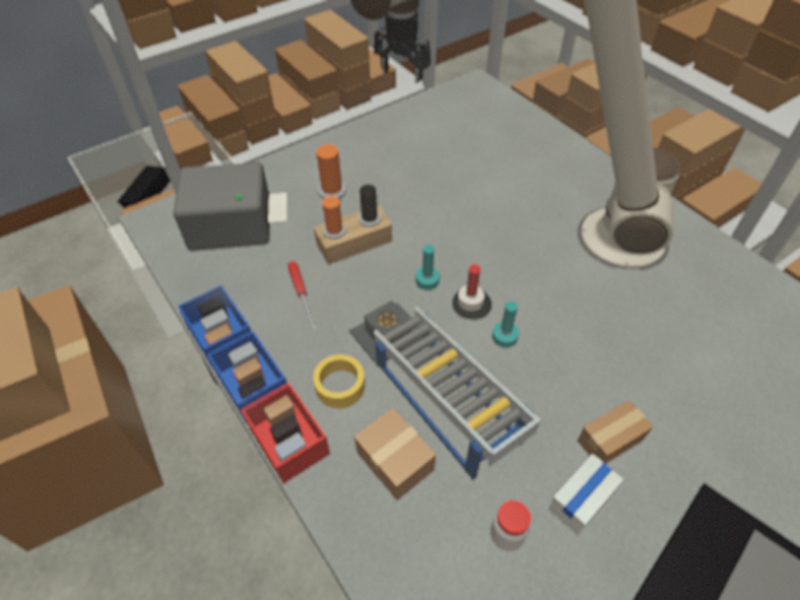

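View pics/top0b.png

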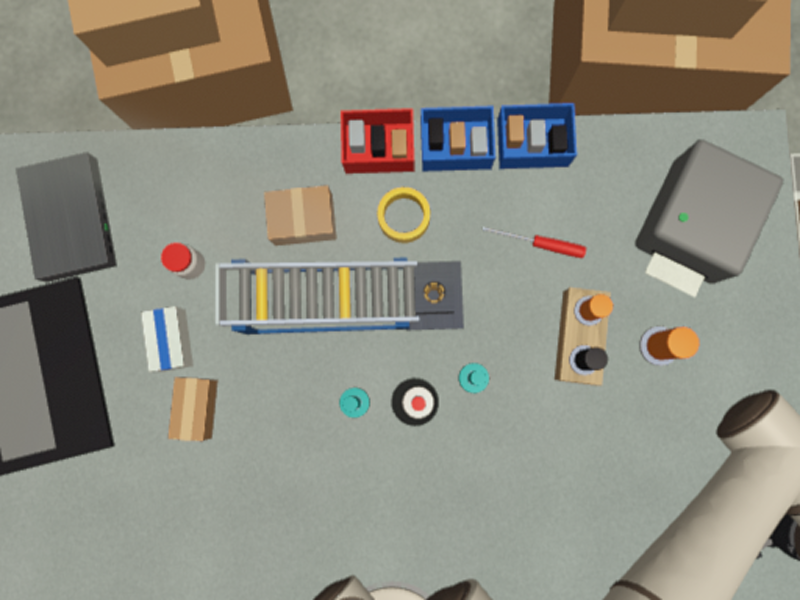

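Candidates (800x600 top view): for the post, the orange one in the caddy at (597,306) or the larger orange one outside it at (675,343). The caddy one fits, being smaller and in a hole. For the tamper, the red handle with white head on the black mat at (417,403) fits, and the turquoise ones at (354,403) and (473,378) are look-alikes. For the carton, the white one with a blue band at (163,339) fits, not the brown one at (192,409).

```bash
cat > h.py <<'E'
import cv2,numpy as np
from workcell import env
def ray(c,u,v):
    d=np.array([(u-c["cx"])/c["fx"],-(v-c["cy"])/c["fy"],-1.]); return np.array(c["xyz"]),np.array(c["orientation"])@d
def onz(c,uv,z):
    o,d=ray(c,*uv); return o+d*(z-o[2])/d[2]
def tri(c1,p1,c2,p2):
    o1,d1=ray(c1,*p1);o2,d2=ray(c2,*p2)
    s=np.linalg.lstsq(np.c_[d1,-d2],o2-o1,rcond=None)[0]
    a=o1+s[0]*d1;b=o2+s[1]*d2; return (a+b)/2,np.linalg.norm(a-b)
def mask(im,lo,hi,k=0):
    m=cv2.inRange(cv2.cvtColor(im,cv2.COLOR_BGR2HSV),lo,hi)
    return m
def blobs(m,roi,amin=15):
    x0,y0,x1,y1=roi; z=np.zeros_like(m); z[y0:y1,x0:x1]=m[y0:y1,x0:x1]
    cs=[c for c in cv2.findContours(z,cv2.RETR_EXTERNAL,cv2.CHAIN_APPROX_NONE)[0] if cv2.contourArea(c)>=amin]
    return sorted(cs,key=cv2.contourArea,reverse=True)
E
python3 - <<'E'
from h import *
np.set_printoptions(precision=1,suppress=True)
im=cv2.imread("pics/top0.png");c=env.get_calibration("top")
k=.64
def R(*a): return [int(v*k) for v in a]
def show(n,cs,z):
    for q in cs[:3]:
        r=cv2.minAreaRect(q); M=cv2.moments(q);ce=(M['m10']/M['m00'],M['m01']/M['m00'])
        P=cv2.boxPoints(r); W=np.array([onz(c,p,z) for p in P])[:,:2]
        print(n,np.array(r[0]),cv2.contourArea(q),'cent',onz(c,ce,z)[:2],'rectcen',W.mean(0),'sides',np.linalg.norm(W[1]-W[0]),np.linalg.norm(W[2]-W[1]),'dir',np.degrees(np.arctan2(*(W[1]-W[0])[::-1])))
hsv=cv2.cvtColor(im,cv2.COLOR_BGR2HSV)
for n,p in dict(post=(600,304),postside=(584,312),big=(680,343),tam=(418,403),head=(408,396),mat=(398,405),brass=(424,293),yel=(262,293),cart=(150,325),blue=(163,339),block=(455,270),caddy=(583,335),table=(300,480)).items():
    print(n,hsv[int(p[1]*k),int(p[0]*k)],end=' ')
print()
show('post',blobs(mask(im,(3,120,90),(16,255,255)),R(565,285,625,330)),153)
show('big',blobs(mask(im,(3,120,90),(16,255,255)),R(630,320,710,370)),153)
red=mask(im,(0,130,90),(4,255,255))|mask(im,(172,130,90),(180,255,255))
show('tamred',blobs(red,R(385,375,445,430),8),114)
show('head',blobs(mask(im,(0,0,165),(180,70,255)),R(385,375,445,430)),29)
show('mat',blobs(mask(im,(0,0,0),(180,255,60)),R(380,370,450,435)),4)
show('brass',blobs(mask(im,(10,90,60),(30,255,255)),R(415,270,455,315),5),55)
show('yel',blobs(mask(im,(18,130,120),(32,255,255)),R(240,255,360,330)),100)
show('carton',blobs(mask(im,(0,0,165),(180,60,255))|mask(im,(100,120,60),(125,255,255)),R(125,295,195,380)),60)
show('block',blobs(mask(im,(0,0,0),(180,255,100)),R(408,250,475,340)),55)
crop=np.hstack([cv2.resize(im[a[1]:a[1]+80,a[0]:a[0]+100],(400,320),interpolation=cv2.INTER_CUBIC) for a in [(355,175),(215,215)]])
crop2=np.hstack([cv2.resize(im[a[1]:a[1]+70,a[0]:a[0]+100],(400,280),interpolation=cv2.INTER_CUBIC) for a in [(80,185),(225,160)]])
cv2.imwrite("pics/crop.png",np.vstack([crop,crop2]))
E
```

```text
post [ 16 171 227] postside [ 12 207 111] big [ 16 167 227] tam [  2 170 227] head [ 23  18 230] mat [45 24 43] brass [ 13  31 100] yel [ 26 156 229] cart [ 40  17 228] blue [107 184 187] block [105  15 103] caddy [ 19  86 189] table [ 48  16 160] 
post [381.3 196.6] 232.5 cent [ 584.4 -367.7] rectcen [ 583.7 -367.2] sides 55.01996051107227 38.68617303408126 dir -65.27503960617813
big [430.5 220.4] 496.5 cent [ 519.1 -493.1] rectcen [ 517.3 -492. ] sides 85.3730432063561 51.6335429186441 dir -77.7312777018398
tamred [267.5 258. ] 44.0 cent [431.1 -61.8] rectcen [430.7 -62.1] sides 18.836800053294773 21.274665708832497 dir -91.6373576713021
head [267.  257.5] 270.5 cent [430.2 -61.8] rectcen [429.5 -61.2] sides 51.78395778365116 53.94393162553118 dir -91.64404674625227
head [252.5 249. ] 58.5 cent [461.5  -8.9] rectcen [454.9 -20.2] sides 37.49695506791454 51.341955610801826 dir -91.65299725513712
mat [265. 257.] 626.0 cent [430.4 -55.5] rectcen [430.4 -55.5] sides 82.16037170247728 80.99018585610625 dir -91.64963655453106
brass [277. 187.] 107.0 cent [629.3 -96.5] rectcen [629.2 -95.8] sides 34.426850613682234 34.63104851786623 dir -91.72014839760709
yel [167.  187.5] 182.5 cent [630.7 210.5] rectcen [631.7 210.5] sides 16.738653808528507 86.61071542749416 dir -91.73057193189484
yel [220.  186.5] 175.5 cent [631.2  63. ] rectcen [630.   63.4] sides 16.707420634130983 86.54311070840127 dir -91.73173309708176
carton [103.  216.5] 859.0 cent [559.2 401.4] rectcen [559.2 401.4] sides 66.7658147413451 116.45061182995974 dir -83.88038220942194
block [277.5 189.5] 425.0 cent [617.6 -95.6] rectcen [622. -97.] sides 72.0808516161894 71.79523200040768 dir -1.716921520548917
```

View pics/crop.png

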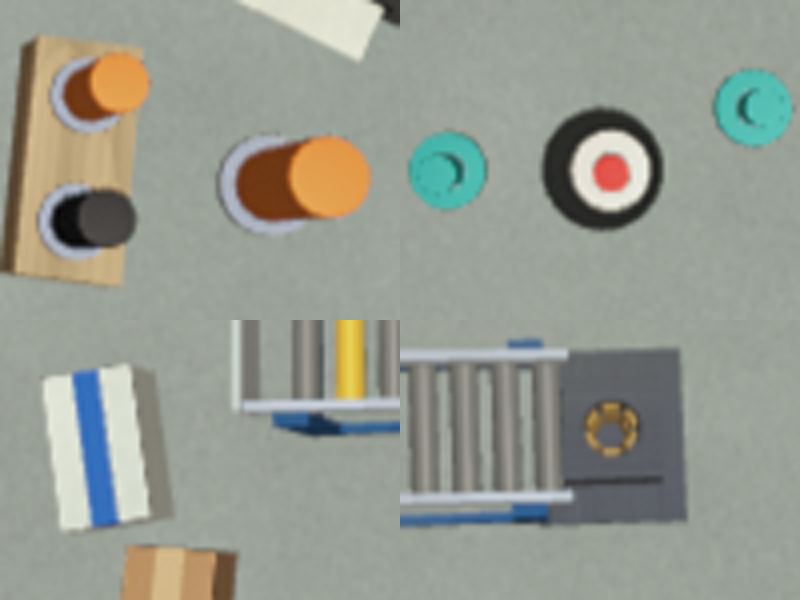

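The crop confirms three things: the small orange post is in the caddy's upper hole (crop 119,82), the red/white tamper is on the mat (crop 610,170), and the white carton with its blue band is at lower left. Next I'll refine these with both views.

```bash
python3 - <<'E'
from h import *
np.set_printoptions(precision=1,suppress=True)
im={n:cv2.imread(f"pics/{n}0.png") for n in("top","scene")};c={n:env.get_calibration(n) for n in im}
k=.64
def cen(n,lo,hi,roi,i=0,amin=8):
    q=blobs(mask(im[n],lo,hi),[int(v*k) for v in roi],amin)[i]; M=cv2.moments(q); return np.array([M['m10'],M['m01']])/M['m00'],cv2.contourArea(q)
O=((3,100,200),(20,255,255))
p,a=cen("top",*O,(580,285,625,330)); print('post top',p,a,onz(c["top"],p,153))
hs=cv2.cvtColor(im["scene"],cv2.COLOR_BGR2HSV)
for t in[(332,202),(332,215),(473,269),(473,280)]: print(t,hs[int(t[1]*k),int(t[0]*k)])
def ell(n,lo,hi,roi):
    q=blobs(mask(im[n],lo,hi),[int(v*k) for v in roi],8)[0]; return np.array(cv2.minEnclosingCircle(q)[0])
# collar/silver ring
b,a=cen("top",(10,90,60),(30,255,255),(415,270,455,315)); s,a2=cen("scene",(8,80,50),(30,255,255),(370,305,405,335)); print('socket',onz(c["top"],b,55),onz(c["scene"],s,55),a2)
Y=((18,130,120),(32,255,255))
for i,(roi,y,z) in enumerate([((330,255,360,330),162,90.8),((245,255,275,330),307,111.3)]):
    u,a=cen("top",*Y,roi); print('yel',onz(c["top"],u,z))
for roi,z in[((415,340,465,385),90.8),((465,390,515,435),111.3)]:
    u,a=cen("scene",*Y,roi); print('yel scene',onz(c["scene"],u,z),a)
u,a=cen("top",(0,0,165),(180,70,255),(385,375,445,430)); print('head',onz(c["top"],u,29))
r=mask(im["top"],(0,130,90),(6,255,255)); u=cv2.minEnclosingCircle(blobs(r,[246,240,285,275],8)[0])[0]; print('tam top',onz(c["top"],u,114))
print(c["top"]["xyz"]); w=env.get_calibration("wrist");print(w, env.get_obs()["position"])
E
```

```text
post top [384.6 195.1] 147.5 [ 587.4 -376.   153. ]
(332, 202) [ 12 170 210]
(332, 215) [ 10 159 128]
(473, 269) [  1 170 197]
(473, 280) [  3 143 114]
socket [629.3 -96.5  55. ] [630.  -93.2  55. ] 56.0
yel [632.4  63.8  90.8]
yel [629.3 208.2 111.3]
yel scene [624.9  69.9  90.8] 104.0
yel scene [624.9 213.7 111.3] 134.0
head [430.2 -61.8  29. ]
tam top [431.  -62.1 114. ]
[ 470.5  -55.8 1374.3]
{'fx': 297.3186396354542, 'fy': 297.3186396354542, 'cx': 256.6996010913938, 'cy': 197.20493846376337, 'xyz': array([ 181.6, -604. ,  372.8]), 'orientation': array([[-0.4, -0.9, -0.3],
       [ 0.9, -0.4, -0.1],
       [ 0. , -0.3,  0.9]])} [ 254.7 -570.6  403.7]
```

Emit:
{"op": "carry_out", "data": {"series": [[1,3.4,2,0,0,0,-4],[1,6.8,4,0,0,0,-8],[1,10.2,6,0,0,0,-12],[1,13.6,8,0,0,0,-16],[1,17,10,0,0,0,-20],[1,20.4,12,0,0,0,-24],[1,23.8,14,0,0,0,-24],[1,27.2,16,0,0,0,-24]]}}

```text
clock: 0.77
position: [528.1, -409.3, 404.2]
tool_rot: [[-1.0, -0.001, -0.001], [-0.001, 1.0, 0.001], [0.001, 0.001, -1.0]]
contact_force: [0.5, -0.4, -0.3]
gripper_width: 1.001
finger_force: 0.0
```

Emit:
{"op": "carry_out", "data": {"series": [[1,3,1.7,-0.5,0,0,0],[1,6,3.5,-1,0,0,0],[1,6,3.5,-1,0,0,0],[1,6,3.5,-1,0,0,0],[1,6,3.5,-1,0,0,0],[1,6,3.5,-1,0,0,0],[1,6,3.5,-1,0,0,0],[1,6,3.5,-1,0,0,0]]}}

```text
clock: 1.43
position: [585.7, -376.6, 395.3]
tool_rot: [[-1.0, 0.001, 0.001], [0.001, 1.0, -0.0], [-0.001, -0.0, -1.0]]
contact_force: [-0.6, 0.2, -0.0]
gripper_width: 0.999
finger_force: 0.0
```

```bash
cat >> h.py <<'E'
def wray(c,u,v):
    x,y=u-c["cx"],v-c["cy"]; r=np.hypot(x,y); t=r/c["fx"]; s=np.sin(t)/max(r,1e-9)
    return np.array(c["xyz"]),np.array(c["orientation"])@np.array([x*s,-y*s,-np.cos(t)])
def wonz(c,uv,z):
    o,d=wray(c,*uv); return o+d*(z-o[2])/d[2]
def wproj(c,P):
    q=np.array(c["orientation"]).T@(np.array(P)-c["xyz"]); n=np.hypot(q[0],q[1]); t=np.arctan2(n,-q[2])*c["fx"]
    return np.array([c["cx"]+t*q[0]/n,c["cy"]-t*q[1]/n])
def wr(name):
    c=env.get_calibration("wrist");o=env.get_obs(); im=env.snapshot("wrist"); cv2.imwrite(f"pics/{name}.png",im); return im,c,o
E
python3 - <<'E'
from h import *
np.set_printoptions(precision=2,suppress=True)
im,c,o=wr("w1"); print(o["position"],o["tool_rot"],o["clock"],wproj(c,(587,-376,153)))
E
```

```text
[ 585.71 -376.59  395.32] [[-1.  0.  0.]
 [ 0.  1. -0.]
 [-0. -0. -1.]] 1.4333 [258.27 210.32]
```

View pics/w1.png

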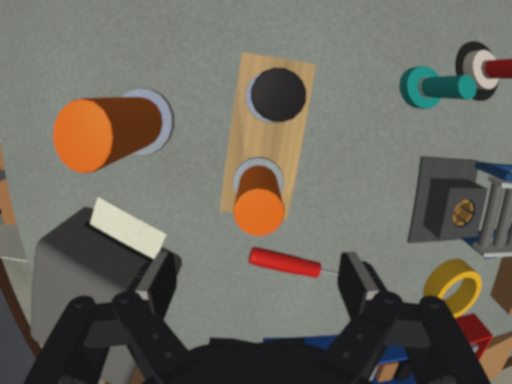

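The wrist view shows the post's top at (259,210), where the top view predicted it. The black spare is at (277,95) and the socket at (463,212).

```bash
python3 - <<'E'
from h import *
np.set_printoptions(precision=1,suppress=True)
im=cv2.imread("pics/w1.png");c=env.get_calibration("wrist")
h=cv2.cvtColor(im,cv2.COLOR_BGR2HSV);print(h[210,259],h[185,259])
for v in (190,200,210):
    q=blobs(mask(im,(3,100,v),(20,255,255)),(225,180,295,240))[0]
    e=cv2.fitEllipse(cv2.convexHull(q)); print(v,e,cv2.contourArea(q),wonz(c,e[0],153))
b=blobs(mask(im,(8,80,50),(30,255,255)),(445,195,480,230))[0]; print(wonz(c,cv2.minEnclosingCircle(b)[0],55))
E
```

```text
[ 12 212 218] [ 12 211 109]
190 ((258.4017639160156, 212.08706665039062), (45.87875747680664, 49.30157470703125), 92.25855255126953) 1723.0 [ 588.6 -375.8  153. ]
200 ((258.2920227050781, 212.0589141845703), (44.90210723876953, 48.69036865234375), 90.2898941040039) 1661.0 [ 588.5 -375.9  153. ]
210 ((258.2539367675781, 211.95703125), (44.16149139404297, 47.6577033996582), 90.88299560546875) 1597.0 [ 588.4 -375.9  153. ]
[ 630.4 -102.3   55. ]
```

Emit:
{"op": "carry_out", "data": {"series": [[1,0.3,0.1,-3,0,0,0],[1,0.3,0.1,-6.5,0,0,0],[1,0.3,0.1,-9.5,0,0,0],[1,0.3,0.1,-11.2,0,0,0],[0.3,0.3,0.1,-11.2,0,0,0],[0,0.3,0.1,-11.2,0,0,0],[0,0.3,0.1,-11.2,0,0,0],[0,0.3,0.1,-11.2,0,0,0]]}}

```text
clock: 2.15
position: [590.2, -375.1, 285.4]
tool_rot: [[-1.0, -0.001, 0.004], [-0.001, 1.0, -0.002], [-0.004, -0.002, -1.0]]
contact_force: [-1.2, 8.4, 22.1]
gripper_width: 0.455
finger_force: 55.3
```

Emit:
{"op": "carry_out", "data": {"series": [[0,0,0,0,0,0,0],[0,0,0,0,0,0,0],[0,0,0,0.5,0,0,0],[0,0,0,2,0,0,0],[0,0,0,4,0,0,0],[0,0,0,6.5,0,0,0],[0,0,0,8,0,0,0],[0,0,0,8,0,0,0]]}}

```text
clock: 2.82
position: [590.1, -375.0, 366.7]
tool_rot: [[-1.0, -0.001, 0.006], [-0.001, 1.0, -0.003], [-0.006, -0.003, -1.0]]
contact_force: [1.2, -0.9, -2.2]
gripper_width: 0.455
finger_force: 60.7
```

Emit:
{"op": "carry_out", "data": {"series": [[0,0.6,3.5,0.5,0,0,0],[0,1.2,7,1,0,0,0],[0,1.8,10.5,1,0,0,0],[0,2.4,14,1,0,0,0],[0,3,17.5,1,0,0,0],[0,3.6,20,1,0,0,0],[0,4.1,20.5,1,0,0,0],[0,4.1,20.5,1,0,0,0]]}}

```text
clock: 3.48
position: [631.2, -167.6, 370.8]
tool_rot: [[-1.0, -0.004, -0.003], [-0.004, 1.0, 0.001], [0.003, 0.001, -1.0]]
contact_force: [-0.1, -0.5, -3.3]
gripper_width: 0.458
finger_force: 61.2
```

```bash
python3 - <<'E'
from h import *
np.set_printoptions(precision=2,suppress=True)
im,c,o=wr("w2"); print(o["position"],o["tool_rot"][:,2],o["joint_vel"],wproj(c,(630,-96,55)),wproj(c,o["position"]+[-1,0,-130]))
cv2.imwrite("pics/top1.png",env.snapshot("top"));cv2.imwrite("pics/scene1.png",env.snapshot("scene"))
E
```

```text
[ 631.21 -167.56  370.82] [-0.  0. -1.] [-2.78 -0.24 -0.11  0.7  -0.63  0.82] [327.6  182.91] [257.39 302.25]
```

View pics/w2.png

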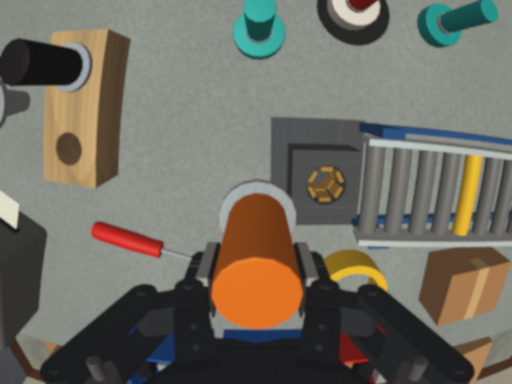

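The post is held upright with its top at (257,287), and the socket's brass ring is at (325,184). The caddy hole is empty.

```bash
python3 - <<'E'
from h import *
np.set_printoptions(precision=1,suppress=True)
im=cv2.imread("pics/w2.png");c=env.get_calibration("wrist");o=env.get_obs();print(o["position"],o["tool_rot"][:,2]*155)
for lo in((8,80,50),(8,60,40),(8,100,70)):
    b=blobs(mask(im,lo,(30,255,255)),(295,155,355,215))[0]; m=cv2.minEnclosingCircle(b); e=cv2.fitEllipse(cv2.convexHull(b));print('socket',m,e,wonz(c,m[0],55),wonz(c,e[0],55))
for v in(180,200):
  q=blobs(mask(im,(3,100,v),(20,255,255)),(205,240,310,340))[0]
  e=cv2.fitEllipse(cv2.convexHull(q)); print('post',e,wonz(c,e[0],o["position"][2]-132.4))
# collar: silver
q=blobs(mask(im,(100,8,130),(130,80,255)),(210,170,305,240))
for k in q[:2]: print(cv2.boundingRect(k),[wonz(c,p,o["position"][2]-217)[:2] for p in((cv2.boundingRect(k)[0],215),(cv2.boundingRect(k)[0]+cv2.boundingRect(k)[2],215))], wonz(c,(258,cv2.boundingRect(k)[1]),o["position"][2]-217))
# top view
it=cv2.imread("pics/top1.png");ct=env.get_calibration("top")
b=blobs(mask(it,(10,90,60),(30,255,255)),(265,172,292,202))[0];print(onz(ct,cv2.minEnclosingCircle(b)[0],55))
E
```

```text
[ 630.3 -170.5  371.5] [  -0.4    0.  -155. ]
socket ((325.3345642089844, 184.29649353027344), 19.15365982055664) ((325.25933837890625, 183.9883575439453), (36.11215591430664, 38.24885177612305), 53.67483901977539) [ 631.2 -101.3   55. ] [ 630.8 -101.4   55. ]
socket ((325.3930358886719, 184.13720703125), 19.30321502685547) ((325.24639892578125, 183.9891357421875), (36.39762496948242, 38.50917053222656), 51.265769958496094) [ 631.  -101.3   55. ] [ 630.8 -101.4   55. ]
socket ((325.5, 184.0), 18.82162857055664) ((325.3492431640625, 183.82530212402344), (35.28425216674805, 37.56234359741211), 48.28730010986328) [ 630.9 -101.2   55. ] [ 630.7 -101.3   55. ]
post ((256.4403076171875, 292.7435607910156), (71.4421157836914, 90.15493774414062), 90.80258178710938) [ 626.1 -171.   239.1]
post ((256.43914794921875, 292.73724365234375), (70.18110656738281, 89.24205780029297), 90.45978546142578) [ 626.1 -171.   239.1]
(232, 182, 24, 10) [array([ 624.6, -187.7]), array([ 624.6, -171.5])] [ 601.6 -170.1  154.5]
[630.4 -97.1  55. ]
```

```bash
python3 - <<'E'
from h import *
np.set_printoptions(precision=1,suppress=True)
im,c,o=wr("w3");p=o["position"];print(p,o["joint_vel"])
e=cv2.fitEllipse(cv2.convexHull(blobs(mask(im,(8,80,50),(30,255,255)),(295,150,370,220))[0]));print('socket',wonz(c,e[0],55))
q=blobs(mask(im,(3,100,190),(20,255,255)),(200,240,315,345))[0]
def circ(P,):
    A=np.c_[2*P[:,:2],np.ones(len(P))];s=np.linalg.lstsq(A,(P[:,:2]**2).sum(1),rcond=None)[0];return s[:2],np.sqrt(s[2]+s[:2]@s[:2])
for dz in(-127,-132,-137):
    P=np.array([wonz(c,k[0],p[2]+dz) for k in q]); print('top',dz,circ(P),circ(P)[0]-p[:2])
# collar edge: scan rows/cols gradient table->silver
h=cv2.cvtColor(im,cv2.COLOR_BGR2HSV)
print([tuple(h[r,258]) for r in range(172,206,2)])
print([tuple(h[212,x]) for x in range(212,240,2)])
E
```

```text
[ 630.3 -170.5  371.5] [-0.9 -0.4  0.4  0.1 -0.2 -0. ]
socket [631.1 -98.6  55. ]
top -127 (array([ 623.7, -171. ]), np.float64(17.82765678640197)) [-6.6 -0.5]
top -132 (array([ 627.5, -171. ]), np.float64(18.754054828337235)) [-2.8 -0.5]
top -137 (array([ 631.3, -171. ]), np.float64(19.680452870254847)) [ 1.  -0.5]
[(np.uint8(47), np.uint8(16), np.uint8(146)), (np.uint8(49), np.uint8(14), np.uint8(146)), (np.uint8(50), np.uint8(15), np.uint8(149)), (np.uint8(45), np.uint8(15), np.uint8(134)), (np.uint8(30), np.uint8(2), np.uint8(104)), (np.uint8(101), np.uint8(14), np.uint8(149)), (np.uint8(90), np.uint8(12), np.uint8(168)), (np.uint8(83), np.uint8(12), np.uint8(170)), (np.uint8(86), np.uint8(12), np.uint8(170)), (np.uint8(81), np.uint8(10), np.uint8(171)), (np.uint8(18), np.uint8(17), np.uint8(152)), (np.uint8(10), np.uint8(145), np.uint8(127)), (np.uint8(12), np.uint8(207), np.uint8(121)), (np.uint8(12), np.uint8(211), np.uint8(121)), (np.uint8(11), np.uint8(204), np.uint8(121)), (np.uint8(11), np.uint8(203), np.uint8(122)), (np.uint8(11), np.uint8(203), np.uint8(122))]
[(np.uint8(50), np.uint8(16), np.uint8(144)), (np.uint8(53), np.uint8(14), np.uint8(144)), (np.uint8(50), np.uint8(15), np.uint8(149)), (np.uint8(48), np.uint8(9), np.uint8(148)), (np.uint8(83), np.uint8(6), np.uint8(167)), (np.uint8(80), np.uint8(9), np.uint8(176)), (np.uint8(84), np.uint8(7), np.uint8(174)), (np.uint8(75), np.uint8(9), np.uint8(172)), (np.uint8(17), np.uint8(15), np.uint8(157)), (np.uint8(9), np.uint8(125), np.uint8(135)), (np.uint8(11), np.uint8(203), np.uint8(132)), (np.uint8(11), np.uint8(205), np.uint8(132)), (np.uint8(12), np.uint8(208), np.uint8(131)), (np.uint8(12), np.uint8(210), np.uint8(131))]
```

Emit:
{"op": "carry_out", "data": {"series": [[0,0.3,3.5,-0.5,0,0,0],[0,0.3,6.5,-1,0,0,0],[0,0.3,7.25,-1.5,0,0,0],[0,0.3,7.25,-2.5,0,0,0],[0,0.3,7.25,-3.2,0,0,0],[0,0.3,7.25,-3.2,0,0,0],[0,0.3,7.25,-3.2,0,0,0],[0,0.3,7.25,-3.2,0,0,0]]}}

```text
clock: 4.35
position: [633.8, -98.4, 340.9]
tool_rot: [[-1.0, 0.001, 0.0], [0.001, 1.0, -0.0], [-0.0, -0.0, -1.0]]
contact_force: [-0.3, -0.1, -2.7]
gripper_width: 0.453
finger_force: 61.8
```

```bash
python3 - <<'E'
from h import *
im,c,o=wr("w4");print(o["position"],o["contact_force"],o["joint_vel"].round(1))
cv2.imwrite("pics/w4b.png",cv2.resize(im[90:330,150:400],(750,600)))
E
```

```text
[633.84205854 -98.42613473 340.85775002] [-0.25148907 -0.0654413  -2.70700635] [ 0.3 -0.4  0.5 -0.1  0.   0. ]
```

View pics/w4b.png

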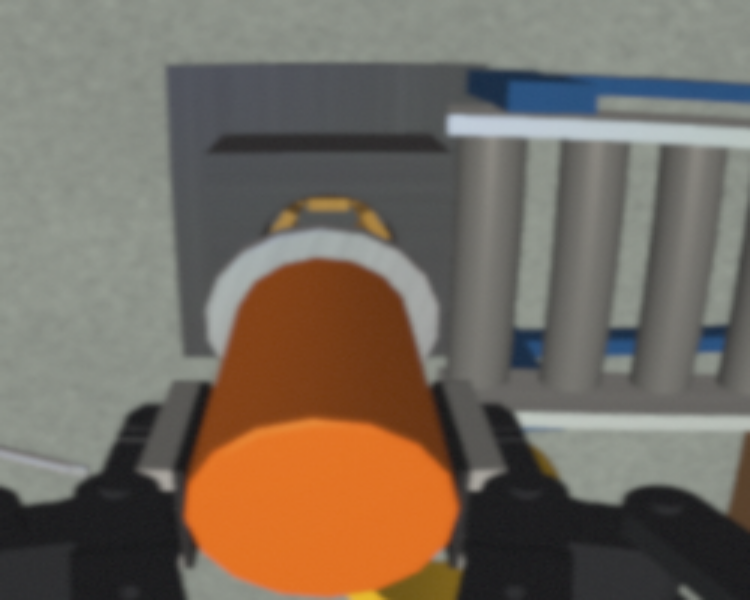

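The brass arc spans about columns 272–395 and the collar 207–438 in this crop, so the post is slightly left of the socket. I'll measure the offset.

```bash
python3 - <<'E'
from h import *
np.set_printoptions(precision=1,suppress=True)
im=cv2.imread("pics/w4.png");c=env.get_calibration("wrist");p=env.get_obs()["position"]
b=blobs(mask(im,(8,80,50),(30,255,255)),(225,140,300,172),5)
pts=np.vstack(b)[:,0]; print(len(b),pts.min(0),pts.max(0))
P=np.array([wonz(c,k,55)[:2] for k in pts]);print('brass world min/max',P.min(0),P.max(0))
for z,x,y in((55,631.1,-98.6),(55,630.4,-97.1),(55,631,-95.5)): print(wproj(c,(x,y,z)))
g=cv2.cvtColor(im,cv2.COLOR_BGR2GRAY).astype(int)
r=90+105/1; r=195
print('collar row',g[r,212:306])
E
```

```text
1 [248 168] [271 171]
brass world min/max [ 612.3 -106.6] [615.  -86.3]
[257.  188.5]
[258.7 187.7]
[260.5 188.3]
collar row [ 82  84  83  85  84  83  81  80  80  80  79  80  85  95 115 140 160 170
 172 173 172 172 173 174 173 172 170 168 166 162 158 150 137 127 120 112
 103  97  93  88  83  80  79  78  78  77  78  78  78  80  80  80  81  83
  89  97 110 125 140 153 163 166 165 166 167 170 170 168 168 166 166 165
 164 159 145 121  97  85  79  80  81  81  79  81  80  80  81  80  77  79
  85  93 100 104]
```

Emit:
{"op": "carry_out", "data": {"series": [[0,-0.1,0.2,0,0,0,0],[0,-0.1,0.2,-0.6,0,0,0],[0,-0.1,0.2,-1.3,0,0,0],[0,-0.1,0.2,-2,0,0,0],[0,-0.1,0.2,-2.7,0,0,0],[0,-0.1,0.2,-3.4,0,0,0],[0,-0.1,0.2,-3.7,0,0,0],[0,-0.1,0.2,-3.7,0,0,0]]}}

```text
clock: 5.07
position: [633.0, -95.4, 302.7]
tool_rot: [[-1.0, -0.001, -0.0], [-0.001, 1.0, -0.0], [0.0, -0.0, -1.0]]
contact_force: [1.6, -1.4, -3.9]
gripper_width: 0.454
finger_force: 61.7
```

Emit:
{"op": "carry_out", "data": {"series": [[0,0,0,-0.2,0,0,0],[0,0,0,-0.4,0,0,0],[0,0,0,-0.6,0,0,0],[0,0,0,-0.8,0,0,0],[0,0,0,-0.8,0,0,0],[0,0,0,-0.8,0,0,0],[0,0,0,-0.8,0,0,0],[0,0,0,-0.8,0,0,0]]}}

```text
clock: 5.73
position: [633.0, -95.4, 296.0]
tool_rot: [[-1.0, -0.001, 0.001], [-0.001, 1.0, -0.0], [-0.001, -0.0, -1.0]]
contact_force: [2.3, -3.4, -2.3]
gripper_width: 0.457
finger_force: 61.9
```

Emit:
{"op": "carry_out", "data": {"series": [[0,0.06,-0.12,0,0,0,0],[0,0.06,-0.12,-0.1,0,0,0],[0,0.06,-0.12,-0.2,0,0,0],[0,0.06,-0.12,-0.2,0,0,0],[0.6,0.06,-0.12,-0.2,0,0,0],[1,0.06,-0.12,-0.2,0,0,0],[1,0.06,-0.12,-0.2,0,0,0],[1,0.06,-0.12,-0.2,0,0,0]]}}

```text
clock: 6.4
position: [633.1, -96.3, 293.7]
tool_rot: [[-1.0, -0.001, -0.001], [-0.001, 1.0, 0.0], [0.001, 0.0, -1.0]]
contact_force: [-0.2, -1.1, 0.4]
gripper_width: 0.987
finger_force: 0.0
```

Emit:
{"op": "carry_out", "data": {"series": [[1,0,0,0,0,0,0],[1,0,0,0,0,0,0],[1,0,0,1,0,0,0],[1,0,0,4,0,0,0],[1,0,0,8,0,0,0],[1,0,0,11,0,0,0],[1,0,0,11,0,0,0],[1,0,0,11,0,0,0]]}}

```text
clock: 7.07
position: [633.3, -96.4, 407.3]
tool_rot: [[-1.0, -0.001, 0.006], [-0.001, 1.0, 0.0], [-0.006, 0.0, -1.0]]
contact_force: [-0.5, 0.3, -0.4]
gripper_width: 1.002
finger_force: 0.0
```

```bash
python3 - <<'E'
from h import *
np.set_printoptions(precision=1,suppress=True)
im,c,o=wr("w5");p=o["position"];print(p,o["clock"])
q=blobs(mask(im,(3,100,190),(20,255,255)),(200,150,320,345))[0]
e=cv2.fitEllipse(cv2.convexHull(q));print(e)
for z in (154,157,160): print(wonz(c,e[0],z))
print(wproj(c,(631,-97,156)))
t=env.snapshot("top");s=env.snapshot("scene");cv2.imwrite("pics/top2.png",t);cv2.imwrite("pics/s2.png",s)
# tilt check: collar vs top in wrist
cv2.imwrite("pics/comb2.png",np.hstack([cv2.resize(im[100:300,150:360],(400,400)),cv2.resize(s[170:270,210:310],(400,400))]))
E
```

```text
[633.3 -96.4 407.3] 7.0667
((256.3574523925781, 201.370361328125), (45.43745422363281, 48.0038948059082), 89.79973602294922)
[632.7 -97.2 154. ]
[631.7 -97.2 157. ]
[630.6 -97.2 160. ]
[256.6 200.1]
```

View pics/comb2.png

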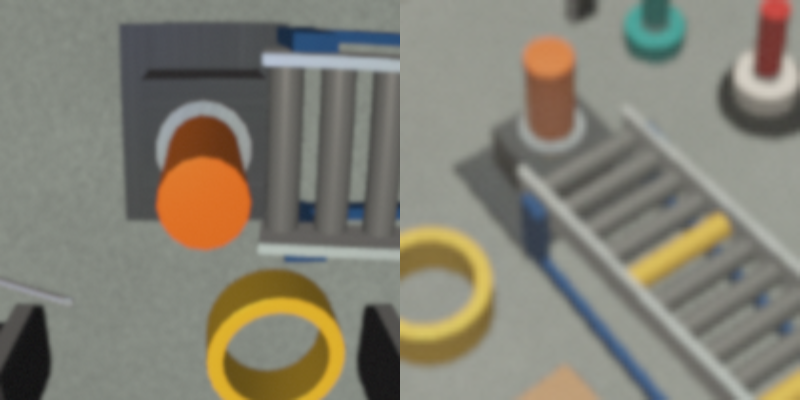

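The post stands upright in the socket with its collar just off the block. Next, the tamper.

Emit:
{"op": "carry_out", "data": {"series": [[1,-3,0.5,0,0,0,0],[1,-7,1.2,-0.5,0,0,0],[1,-11,1.9,-1,0,0,0],[1,-15,2.6,-2,0,0,0],[1,-19,3.2,-3,0,0,0],[1,-20.3,3.4,-3,0,0,0],[1,-20.3,3.4,-3,0,0,0],[1,-20.3,3.4,-3,0,0,0]]}}

```text
clock: 7.88
position: [430.0, -62.4, 373.6]
tool_rot: [[-1.0, -0.002, -0.0], [-0.002, 1.0, -0.0], [0.0, -0.0, -1.0]]
contact_force: [1.6, 0.3, 0.5]
gripper_width: 1.001
finger_force: 0.0
```

```bash
python3 - <<'E'
from h import *
np.set_printoptions(precision=1,suppress=True)
im,c,o=wr("w6");p=o["position"];print(p,o["clock"])
u=wproj(c,(430.6,-62,114));print(u);h=cv2.cvtColor(im,cv2.COLOR_BGR2HSV)
print([tuple(map(int,h[int(u[1])+d,int(u[0])])) for d in range(-60,40,8)])
m=mask(im,(0,120,150),(6,255,255))|mask(im,(172,120,150),(180,255,255))
for q in blobs(m,(180,100,340,300))[:2]:
    e=cv2.fitEllipse(q);print('red',e,cv2.contourArea(q),wonz(c,e[0],114))
for q in blobs(mask(im,(0,0,150),(180,60,255)),(180,100,340,300))[:2]:
    print('white',cv2.minEnclosingCircle(q),wonz(c,cv2.minEnclosingCircle(q)[0],29))
for q in blobs(mask(im,(0,0,0),(180,255,70)),(150,60,360,260))[:2]:
    r=cv2.boundingRect(q);print('mat',r,wonz(c,(r[0]+r[2]/2,r[1]+r[3]/2),4))
for q in blobs(mask(im,(75,90,50),(100,255,255)),(0,0,511,330))[:2]: print('teal',cv2.boundingRect(q))
E
```

```text
[430.  -62.4 373.6] 7.8833
[258.  202.2]
[(0, 7, 38), (15, 28, 91), (19, 26, 220), (17, 28, 194), (0, 196, 104), (1, 203, 102), (1, 198, 161), (1, 207, 206), (1, 205, 204), (1, 208, 202), (47, 17, 139), (49, 15, 134), (53, 15, 137)]
red ((258.140625, 204.2156524658203), (28.06551742553711, 29.874431610107422), 99.72581481933594) 656.5 [432.3 -61.9 114. ]
white ((257.6182861328125, 177.02688598632812), 25.115657806396484) [431.5 -62.2  29. ]
mat (226, 136, 74, 70) [430.7 -55.9   4. ]
mat (150, 207, 27, 37) [ 501.8 -183.2    4. ]
teal (334, 155, 68, 64)
teal (133, 185, 62, 72)
```

Emit:
{"op": "carry_out", "data": {"series": [[1,0.2,0.05,-3.5,0,0,0],[1,0.2,0.05,-7,0,0,0],[1,0.2,0.05,-10.5,0,0,0],[1,0.2,0.05,-13.3,0,0,0],[0.3,0.2,0.05,-13.3,0,0,0],[0,0.2,0.05,-13.3,0,0,0],[0,0.2,0.05,-13.3,0,0,0],[0,0.2,0.05,-13.3,0,0,0]]}}

```text
clock: 8.6
position: [433.7, -61.7, 242.4]
tool_rot: [[-1.0, -0.001, 0.004], [-0.001, 1.0, 0.001], [-0.004, 0.001, -1.0]]
contact_force: [0.1, -0.1, -0.5]
gripper_width: 0.451
finger_force: 0.0
```

Emit:
{"op": "carry_out", "data": {"series": [[0,0,0,0,0,0,0],[0,0,0,0,0,0,0],[0,0,0,0,0,0,0],[0,0,0,1,0,0,0],[0,0,0,4,0,0,0],[0,0,0,8,0,0,0],[0,0,0,12,0,0,0],[0,0,0,14,0,0,0]]}}

```text
clock: 9.27
position: [432.4, -62.0, 385.3]
tool_rot: [[-1.0, -0.001, 0.007], [-0.001, 1.0, 0.001], [-0.007, 0.001, -1.0]]
contact_force: [1.0, -0.3, -4.8]
gripper_width: 0.288
finger_force: 59.5
```

Emit:
{"op": "carry_out", "data": {"series": [[0,0,0,2.5,0,0,0],[0,3,-0.5,4.5,0,0,0],[0,7,-1.2,4.5,0,0,0],[0,11,-1.9,4.5,0,0,0],[0,15,-2.6,4.5,0,0,0],[0,19,-3.3,4.5,0,0,0],[0,19.8,-3.5,4.5,0,0,0],[0,19.8,-3.5,4.5,0,0,0]]}}

```text
clock: 9.93
position: [632.3, -97.3, 422.4]
tool_rot: [[-1.0, 0.001, -0.004], [0.001, 1.0, 0.001], [0.004, 0.001, -1.0]]
contact_force: [-0.2, 0.5, -4.6]
gripper_width: 0.285
finger_force: 59.6
```

Emit:
{"op": "carry_out", "data": {"series": [[0,0,0,-0.7,0,0,0],[0,0,0,-1.4,0,0,0],[0,0,0,-2.1,0,0,0],[0,0,0,-2.1,0,0,0],[0,0,0,-2.1,0,0,0],[0,0,0,-2.1,0,0,0],[0,0,0,-2.1,0,0,0],[0,0,0,-2.1,0,0,0]]}}

```text
clock: 10.6
position: [630.2, -96.8, 405.4]
tool_rot: [[-1.0, -0.001, 0.001], [-0.001, 1.0, 0.0], [-0.001, 0.0, -1.0]]
contact_force: [0.2, 0.1, -4.0]
gripper_width: 0.29
finger_force: 59.6
```

Emit:
{"op": "carry_out", "data": {"series": [[0,0.1,0,-0.2,0,0,0],[0,0.1,0,-0.4,0,0,0],[0,0.1,0,-0.6,0,0,0],[0,0.1,0,-0.7,0,0,0],[0,0.1,0,-0.8,0,0,0],[0,0.1,0,-0.9,0,0,0],[0,0.1,0,-1,0,0,0],[0,0.1,0,-1,0,0,0]]}}

```text
clock: 11.27
position: [631.4, -96.9, 394.8]
tool_rot: [[-1.0, -0.001, 0.0], [-0.001, 1.0, -0.0], [-0.0, -0.0, -1.0]]
contact_force: [-0.0, 0.7, -3.8]
gripper_width: 0.292
finger_force: 59.6
```

Emit:
{"op": "carry_out", "data": {"series": [[0,0,0,-0.05,0,0,0],[0,0,0,-0.1,0,0,0],[0,0,0,-0.15,0,0,0],[0,0,0,-0.2,0,0,0],[0,0,0,-0.25,0,0,0],[0,0,0,-0.3,0,0,0],[0,0,0,-0.3,0,0,0],[0,0,0,-0.3,0,0,0]]}}

```text
clock: 11.93
position: [631.5, -97.0, 392.4]
tool_rot: [[-1.0, -0.001, 0.001], [-0.001, 1.0, -0.0], [-0.001, -0.0, -1.0]]
contact_force: [-0.7, -0.9, 1.4]
gripper_width: 0.291
finger_force: 59.8
```

Emit:
{"op": "carry_out", "data": {"series": [[0,0,0,-0.05,0,0,0],[0,0,0,-0.1,0,0,0],[0,0,0,-0.15,0,0,0],[0,0,0,-0.2,0,0,0],[0,0,0,-0.25,0,0,0],[0,0,0,-0.3,0,0,0],[0,0,0,-0.35,0,0,0],[0,0,0,-0.4,0,0,0]]}}

```text
clock: 12.6
position: [631.6, -96.9, 389.0]
tool_rot: [[-1.0, -0.001, 0.002], [-0.001, 1.0, -0.001], [-0.002, -0.001, -1.0]]
contact_force: [-1.4, 0.0, 6.8]
gripper_width: 0.288
finger_force: 60.4
```

Emit:
{"op": "carry_out", "data": {"series": [[0,0,0,-0.05,0,0,0],[0,0,0,-0.1,0,0,0],[0,0,0,-0.15,0,0,0],[0,0,0,-0.2,0,0,0],[0,0,0,-0.2,0,0,0],[0,0,0,-0.2,0,0,0],[0,0,0,-0.2,0,0,0],[0,0,0,-0.2,0,0,0]]}}

```text
clock: 13.27
position: [631.5, -96.9, 387.6]
tool_rot: [[-1.0, -0.001, 0.003], [-0.001, 1.0, -0.001], [-0.003, -0.001, -1.0]]
contact_force: [-2.2, 0.3, 9.0]
gripper_width: 0.29
finger_force: 60.7
```

Emit:
{"op": "carry_out", "data": {"series": [[0,0,0,-0.05,0,0,0],[0,0,0,-0.1,0,0,0],[0,0,0,-0.15,0,0,0],[0,0,0,-0.2,0,0,0],[0,0,0,-0.25,0,0,0],[0,0,0,-0.3,0,0,0],[0,0,0,-0.3,0,0,0],[0,0,0,-0.3,0,0,0]]}}

```text
clock: 13.93
position: [631.5, -97.0, 386.6]
tool_rot: [[-1.0, -0.002, 0.005], [-0.002, 1.0, -0.001], [-0.005, -0.001, -1.0]]
contact_force: [-3.8, 1.3, 14.2]
gripper_width: 0.286
finger_force: 61.6
```

Emit:
{"op": "carry_out", "data": {"series": [[0,0,0,-0.05,0,0,0],[0,0,0,-0.1,0,0,0],[0,0,0,-0.15,0,0,0],[0,0,0,-0.2,0,0,0],[0,0,0,-0.2,0,0,0],[0,0,0,-0.2,0,0,0],[0,0,0,-0.2,0,0,0],[0,0,0,-0.2,0,0,0]]}}

```text
clock: 14.6
position: [631.4, -96.9, 386.6]
tool_rot: [[-1.0, -0.002, 0.006], [-0.002, 1.0, -0.002], [-0.006, -0.002, -1.0]]
contact_force: [-5.8, 1.9, 20.4]
gripper_width: 0.289
finger_force: 62.2
```

Emit:
{"op": "carry_out", "data": {"series": [[0,0,0,-0.05,0,0,0],[0,0,0,-0.1,0,0,0],[0,0,0,-0.15,0,0,0],[0,0,0,-0.2,0,0,0],[0,0,0,-0.25,0,0,0],[0,0,0,-0.25,0,0,0],[0,0,0,-0.25,0,0,0],[0,0,0,-0.25,0,0,0]]}}

```text
clock: 15.27
position: [631.4, -96.9, 386.5]
tool_rot: [[-1.0, -0.003, 0.008], [-0.003, 1.0, -0.002], [-0.008, -0.003, -1.0]]
contact_force: [-8.3, 2.8, 27.7]
gripper_width: 0.295
finger_force: 63.0
```

Emit:
{"op": "carry_out", "data": {"series": [[0,0,0,0.4,0,0,0],[0,0,0,0.8,0,0,0],[0,0,0,2,0,0,0],[0,0,0,4,0,0,0],[0,0,0,6,0,0,0],[0,-4,0.8,6,0,0,0],[0,-8,1.6,6,0,0,0],[0,-12,2.4,6,0,0,0]]}}

```text
clock: 15.93
position: [509.9, -72.5, 434.7]
tool_rot: [[-1.0, 0.001, -0.006], [0.001, 1.0, 0.001], [0.006, 0.001, -1.0]]
contact_force: [-0.4, 1.0, -3.4]
gripper_width: 0.289
finger_force: 59.6
```

```bash
python3 - <<'E'
from h import *
np.set_printoptions(precision=1,suppress=True)
im,c,o=wr("w7");print(o["position"],o["clock"],o["contact_force"])
s=env.snapshot("scene");cv2.imwrite("pics/s3.png",s)
a=cv2.imread("pics/s2.png")
q=lambda i:cv2.boundingRect(blobs(mask(i,(3,100,60),(20,255,255)),(235,170,260,215))[0])
f=lambda i:cv2.resize(i[165:225,215:275],(400,400),interpolation=cv2.INTER_CUBIC)
print(q(a),q(s)); cv2.imwrite("pics/comb3.png",np.hstack([f(a),f(s)]))
cs=env.get_calibration("scene")
for im_ in(a,s):
    k=blobs(mask(im_,(3,100,185),(20,255,255)),(235,170,260,215))[0];m=cv2.moments(k);u=(m['m10']/m['m00'],m['m01']/m['m00']);print(u,onz(cs,u,148),onz(cs,u,156))
E
```

```text
[509.9 -72.5 434.7] 15.9333 [-0.4  1.  -3.4]
(241, 179, 13, 25) (241, 181, 13, 25)
(246.5978494623656, 183.81075268817202) [ 626.5 -101.5  148. ] [630.2 -95.8 156. ]
(246.62054507337524, 185.49895178197065) [630.3 -95.9 148. ] [633.9 -90.3 156. ]
```

View pics/comb3.png

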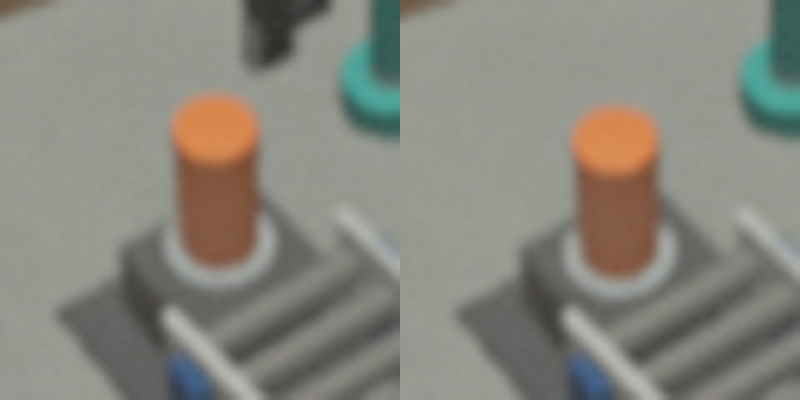

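The post's top dropped by about 7 mm between the two crops (row 130 to 141), and the tamper stalled at over 30 N, so the post is home. Now the tamper goes back to its mat.

Emit:
{"op": "carry_out", "data": {"series": [[0,-4,0.7,-3,0,0,0],[0,-7,1.4,-6,0,0,0],[0,-7.8,1.5,-9,0,0,0],[0,-7.8,1.5,-12,0,0,0],[0,-7.8,1.5,-15,0,0,0],[0,-7.8,1.5,-17,0,0,0],[0,-7.8,1.5,-17,0,0,0],[0,-7.8,1.5,-17,0,0,0]]}}

```text
clock: 16.7
position: [432.8, -58.0, 266.6]
tool_rot: [[-1.0, -0.001, -0.005], [-0.001, 1.0, -0.001], [0.005, -0.001, -1.0]]
contact_force: [0.8, -0.4, -2.5]
gripper_width: 0.289
finger_force: 59.7
```

Need about 24 mm more. I'll approach gently.

Emit:
{"op": "carry_out", "data": {"series": [[0,-0.1,0.1,-0.6,0,0,0],[0,-0.1,0.1,-1.2,0,0,0],[0,-0.1,0.1,-1.6,0,0,0],[0,-0.1,0.1,-1.8,0,0,0],[0,-0.1,0.1,-2,0,0,0],[0,-0.1,0.1,-2.1,0,0,0],[0,-0.1,0.1,-2.2,0,0,0],[0,-0.1,0.1,-2.2,0,0,0]]}}

```text
clock: 17.37
position: [432.4, -56.9, 246.2]
tool_rot: [[-1.0, -0.001, 0.0], [-0.001, 1.0, 0.0], [-0.0, 0.0, -1.0]]
contact_force: [0.4, 0.2, -4.6]
gripper_width: 0.288
finger_force: 59.7
```

Emit:
{"op": "carry_out", "data": {"series": [[0,0,0,-0.05,0,0,0],[0,0,0,-0.1,0,0,0],[0,0,0,-0.1,0,0,0],[0,0,0,-0.1,0,0,0],[0,0,0,-0.1,0,0,0],[0,0,0,-0.1,0,0,0],[0,0,0,-0.1,0,0,0],[0,0,0,-0.1,0,0,0]]}}

```text
clock: 18.03
position: [432.4, -56.9, 245.2]
tool_rot: [[-1.0, -0.001, 0.0], [-0.001, 1.0, 0.0], [-0.0, 0.0, -1.0]]
contact_force: [-1.0, -0.1, -4.8]
gripper_width: 0.292
finger_force: 59.7
```

Emit:
{"op": "carry_out", "data": {"series": [[0,0,0,-0.05,0,0,0],[0,0,0,-0.1,0,0,0],[0,0,0,-0.15,0,0,0],[0,0,0,-0.2,0,0,0],[0,0,0,-0.25,0,0,0],[0,0,0,-0.3,0,0,0],[0,0,0,-0.3,0,0,0],[0,0,0,-0.3,0,0,0]]}}

```text
clock: 18.7
position: [432.6, -56.9, 242.8]
tool_rot: [[-1.0, -0.001, 0.001], [-0.001, 1.0, -0.0], [-0.001, -0.0, -1.0]]
contact_force: [-1.2, -0.4, 4.0]
gripper_width: 0.289
finger_force: 60.4
```

Emit:
{"op": "carry_out", "data": {"series": [[0,0,0,0.1,0,0,0],[0.5,0,0,0.1,0,0,0],[1,0,0,0.1,0,0,0],[1,0,0,0.1,0,0,0],[1,0,0,0.1,0,0,0],[1,0,0,0.1,0,0,0],[1,0,0,0.1,0,0,0],[1,0,0,1,0,0,0]]}}

```text
clock: 19.37
position: [431.8, -57.0, 251.1]
tool_rot: [[-1.0, -0.0, -0.003], [-0.0, 1.0, -0.001], [0.003, -0.001, -1.0]]
contact_force: [-0.2, 0.2, -0.5]
gripper_width: 1.004
finger_force: 0.0
```

Emit:
{"op": "carry_out", "data": {"series": [[1,0,0,2,0,0,0],[1,0,0,5,0,0,0],[1,0,0,8,0,0,0],[1,0,0,11,0,0,0],[1,0,0,14,0,0,0],[1,0,0,16,0,0,0],[1,0,0,16,0,0,0],[1,0,0,16,0,0,0]]}}

```text
clock: 20.03
position: [432.2, -56.9, 413.2]
tool_rot: [[-1.0, -0.001, 0.003], [-0.001, 1.0, 0.001], [-0.003, 0.001, -1.0]]
contact_force: [0.1, 0.6, -0.3]
gripper_width: 0.997
finger_force: 0.0
```

```bash
python3 - <<'E'
from h import *
np.set_printoptions(precision=1,suppress=True)
im,c,o=wr("w8");p=o["position"];print(p,o["clock"])
m=mask(im,(0,120,150),(6,255,255))|mask(im,(172,120,150),(180,255,255))
for q in blobs(m,(180,100,340,300))[:1]:
    e=cv2.fitEllipse(q);print('red',wonz(c,e[0],114))
for q in blobs(mask(im,(0,0,150),(180,60,255)),(180,100,340,300))[:1]:
    print('white',wonz(c,cv2.minEnclosingCircle(q)[0],29))
t=env.snapshot("top");cv2.imwrite("pics/top3.png",t);ct=env.get_calibration("top");h=cv2.cvtColor(t,cv2.COLOR_BGR2HSV)
w=mask(t,(0,0,195),(180,60,255))|mask(t,(100,120,120),(125,255,255))
q=blobs(w,(75,185,128,248))[0];r=cv2.minAreaRect(q);P=cv2.approxPolyDP(cv2.convexHull(q),4,True)[:,0];print(r,P)
W=np.array([onz(ct,k,60) for k in cv2.boxPoints(r)])[:,:2];print(W,W.mean(0))
W=np.array([onz(ct,k,60) for k in P])[:,:2];print(W,W.mean(0))
b=blobs(mask(t,(100,120,120),(125,255,255)),(75,185,128,248))[0];print('band',onz(ct,cv2.minAreaRect(b)[0],60),np.degrees(np.arctan2(*cv2.fitLine(b,cv2.DIST_L2,0,.01,.01)[:2,0])))
E
```

```text
[432.2 -56.9 413.2] 20.0333
red [432.3 -57.8 114. ]
white [432. -58.  29.]
((103.43013000488281, 216.47598266601562), (38.85613250732422, 22.137420654296875), 82.40535736083984) [[111 196]
 [116 233]
 [ 95 236]
 [ 91 200]]
[[611.  439.6]
 [617.5 376.8]
 [507.5 361.2]
 [501.  423.4]] [559.2 400.2]
[[616.9 379.2]
 [511.1 364. ]
 [504.4 423.5]
 [607.1 436.3]] [559.9 400.7]
band [558.2 400.6  60. ] 7.6840076
```

Emit:
{"op": "carry_out", "data": {"series": [[1,1.1,3.9,0,0,0,1.5],[1,2.1,7.8,0,0,0,3],[1,3.2,11.7,-0.5,0,0,4.5],[1,4.2,15.6,-1,0,0,6],[1,5.3,19.5,-1.5,0,0,7.5],[1,6.4,23.4,-2,0,0,7.5],[1,7.5,27.3,-2,0,0,7.5],[1,8.5,31.2,-2,0,0,7.5]]}}

```text
clock: 20.8
position: [517.3, 257.1, 389.7]
tool_rot: [[-0.991, -0.132, -0.004], [-0.132, 0.991, -0.003], [0.004, -0.002, -1.0]]
contact_force: [0.7, -0.3, 0.2]
gripper_width: 1.0
finger_force: 0.0
```

Emit:
{"op": "carry_out", "data": {"series": [[1,1.1,3.9,-1,0,0,0],[1,2.1,7.8,-2,0,0,0],[1,3.2,11.5,-4,0,0,0],[1,4.2,14.5,-6,0,0,0],[1,4.2,14.5,-7,0,0,0],[1,4.2,14.5,-7,0,0,0],[1,4.2,14.5,-7,0,0,0],[1,4.2,14.5,-7,0,0,0]]}}

```text
clock: 21.47
position: [559.4, 399.2, 322.7]
tool_rot: [[-0.991, -0.131, 0.0], [-0.131, 0.991, -0.0], [-0.0, -0.0, -1.0]]
contact_force: [0.4, 0.2, 1.0]
gripper_width: 1.0
finger_force: 0.0
```

```bash
python3 - <<'E'
from h import *
np.set_printoptions(precision=1,suppress=True)
im,c,o=wr("w9");p=o["position"];print(p,o["clock"],o["tool_rot"][:,1]*100)
u=wproj(c,(559.2,400.4,60));print(u)
h=cv2.cvtColor(im,cv2.COLOR_BGR2HSV);print(h[int(u[1]),int(u[0])],h[int(u[1])+25,int(u[0])],h[int(u[1]),int(u[0])+25],h[int(u[1]),int(u[0])-25])
w=mask(im,(0,0,185),(180,60,255))|mask(im,(100,120,110),(125,255,255))
q=blobs(w,(150,90,400,300))[0]
W=np.array([wonz(c,k[0],60)[:2] for k in q],np.float32)
r=cv2.minAreaRect(W);print(r,cv2.boxPoints(r))
b=blobs(mask(im,(100,120,110),(125,255,255)),(150,90,400,300))[0]
W=np.array([wonz(c,k[0],60)[:2] for k in b],np.float32);print('band',cv2.minAreaRect(W))
E
```

```text
[559.4 399.2 322.7] 21.4667 [-13.1  99.1  -0. ]
[259.2 200.1]
[109 191 178] [109 194 175] [ 41  16 223] [ 48  12 221]
((560.898193359375, 400.4328308105469), (110.85179138183594, 63.320281982421875), 8.249653816223145) [[501.5 423.8]
 [510.6 361.1]
 [620.3 377.1]
 [611.2 439.7]]
band ((560.893310546875, 400.466064453125), (110.8622817993164, 18.348384857177734), 8.284605026245117)
```

Emit:
{"op": "carry_out", "data": {"series": [[1,0.15,0.1,-3.5,0,0,0.7],[1,0.15,0.1,-7,0,0,0.7],[1,0.15,0.1,-10,0,0,0.7],[1,0.15,0.1,-12.6,0,0,0.7],[1,0.15,0.1,-12.6,0,0,0.7],[0.3,0.15,0.1,-12.6,0,0,0.7],[0,0.15,0.1,-12.6,0,0,0.7],[0,0.15,0.1,-12.6,0,0,0.7]]}}

```text
clock: 22.18
position: [561.7, 401.5, 199.8]
tool_rot: [[-0.99, -0.144, 0.004], [-0.144, 0.99, 0.004], [-0.005, 0.003, -1.0]]
contact_force: [-0.3, 1.0, -2.7]
gripper_width: 0.737
finger_force: 68.8
```

Emit:
{"op": "carry_out", "data": {"series": [[0,0,0,0,0,0,0],[0,0,0,0,0,0,0],[0,0,0,1,0,0,0],[0,0,0,4,0,0,0],[0,0,0,8,0,0,0],[0,0,0,12,0,0,0],[0,0,0,15,0,0,0],[0,0,0,15,0,0,0]]}}

```text
clock: 22.85
position: [561.8, 401.8, 356.0]
tool_rot: [[-0.989, -0.145, 0.012], [-0.145, 0.989, 0.01], [-0.014, 0.008, -1.0]]
contact_force: [0.8, 0.8, -0.7]
gripper_width: 0.738
finger_force: 69.1
```

Emit:
{"op": "carry_out", "data": {"series": [[0,0.5,-1,2,0,0,7],[0,1.2,-4,4,0,0,14],[0,2,-7,4,0,0,21],[0,2.8,-10,4,0,0,28],[0,3.6,-13,4,0,0,35],[0,4.4,-16,4,0,0,42],[0,5.2,-19,4,0,0,49],[0,6,-22,4,0,0,56]]}}

```text
clock: 23.52
position: [620.4, 179.5, 385.6]
tool_rot: [[-0.429, -0.903, -0.002], [-0.903, 0.429, 0.0], [0.001, 0.002, -1.0]]
contact_force: [0.1, 0.1, -3.2]
gripper_width: 0.739
finger_force: 68.9
```

Emit:
{"op": "carry_out", "data": {"series": [[0,0.5,-2,0,0,0,7],[0,0.8,-4,0,0,0,14],[0,0.8,-5.2,0,0,0,21],[0,0.8,-5.2,0,0,0,25.7],[0,0.8,-5.2,0,0,0,25.7],[0,0.8,-5.2,0,0,0,25.7],[0,0.8,-5.2,0,0,0,25.7],[0,0.8,-5.2,0,0,0,25.7]]}}

```text
clock: 24.18
position: [628.7, 129.6, 386.0]
tool_rot: [[-0.001, -1.0, -0.001], [-1.0, 0.001, 0.0], [-0.0, 0.001, -1.0]]
contact_force: [-0.4, -0.6, -2.8]
gripper_width: 0.741
finger_force: 68.9
```

Emit:
{"op": "carry_out", "data": {"series": [[0,0,0,-1,3,0,0],[0,0,0,-2,6,0,0],[0,0,0,-3,8,0,0],[0,0,0,-4,8,0,0],[0,0,0,-4,8,0,0],[0,0,0,-4,8,0,0],[0,0,0,-4,8,0,0],[0,0,0,-4,8,0,0]]}}

```text
clock: 24.85
position: [629.0, 129.4, 346.9]
tool_rot: [[-0.0, -1.0, 0.001], [-0.99, 0.0, 0.139], [-0.139, -0.001, -0.99]]
contact_force: [0.1, 0.2, -2.5]
gripper_width: 0.739
finger_force: 68.9
```

```bash
python3 - <<'E'
from h import *
np.set_printoptions(precision=1,suppress=True)
o=env.get_obs();p=o["position"];R=o["tool_rot"];print(p,o["clock"],R*100);print('bottom centre',p+R[:,2]*198)
t=env.snapshot("top");s=env.snapshot("scene");im=env.snapshot("wrist")
f=lambda i:cv2.resize(i,(400,300))
cv2.imwrite("pics/comb4.png",np.vstack([np.hstack([f(t[120:264,90:282]),f(s[150:330,200:440])]),np.hstack([f(im),f(t)])]))
E
```

```text
[629.  129.4 346.9] 24.85 [[  -0.  -100.     0.1]
 [ -99.     0.    13.9]
 [ -13.9   -0.1  -99. ]]
bottom centre [629.2 156.9 150.8]
```

View pics/comb4.png

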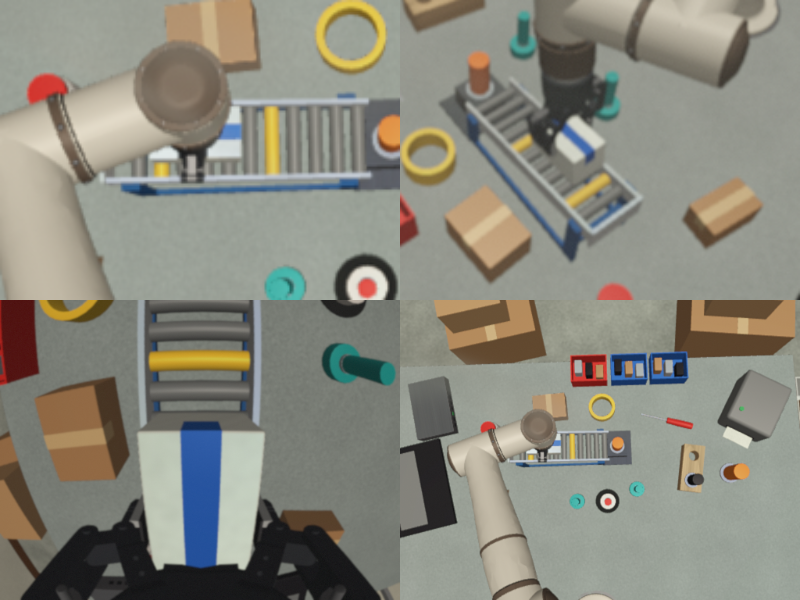

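The carton hangs over the upper lane, aligned with the rails and tilted to match. I'll lower it.

Emit:
{"op": "carry_out", "data": {"series": [[0,0.1,0,-1,0,0,0],[0,0.1,0,-2,0,0,0],[0,0.1,0,-3,0,0,0],[0,0.1,0,-3.6,0,0,0],[0,0.1,0,-4,0,0,0],[0,0.1,0,-4.3,0,0,0],[0,0.1,0,-4.3,0,0,0],[0,0.1,0,-4.3,0,0,0]]}}

```text
clock: 25.67
position: [630.0, 129.1, 303.3]
tool_rot: [[-0.001, -1.0, 0.0], [-0.99, 0.001, 0.139], [-0.139, -0.0, -0.99]]
contact_force: [0.9, 0.6, -2.8]
gripper_width: 0.736
finger_force: 68.9
```

Emit:
{"op": "carry_out", "data": {"series": [[0,0,0,-0.05,0,0,0],[0,0,0,-0.1,0,0,0],[0,0,0,-0.15,0,0,0],[0,0,0,-0.2,0,0,0],[0,0,0,-0.25,0,0,0],[0,0,0,-0.3,0,0,0],[0,0,0,-0.3,0,0,0],[0,0,0,-0.3,0,0,0]]}}

```text
clock: 26.33
position: [629.8, 129.0, 301.4]
tool_rot: [[-0.0, -1.0, 0.001], [-0.99, 0.0, 0.139], [-0.139, -0.001, -0.99]]
contact_force: [-2.8, -1.6, 4.8]
gripper_width: 0.737
finger_force: 69.8
```

Emit:
{"op": "carry_out", "data": {"series": [[0,0,0,0.1,0,0,0],[0.9,0,0,0.1,0,0,0],[1,0,0,0.1,0,0,0],[1,0,0,0.1,0,0,0],[1,0,0,0.1,0,0,0],[1,0,0,0.1,0,0,0],[1,0,0,0.1,0,0,0],[1,0,0,0.1,0,0,0]]}}

```text
clock: 27.0
position: [629.9, 129.1, 301.1]
tool_rot: [[-0.001, -1.0, 0.0], [-0.99, 0.001, 0.139], [-0.139, 0.0, -0.99]]
contact_force: [-0.3, 0.5, -0.1]
gripper_width: 0.999
finger_force: 0.0
```

Emit:
{"op": "carry_out", "data": {"series": [[1,0,0,0.5,0,0,0],[1,0,0,1,0,0,0],[1,0,0,2,0,0,0],[1,0,0,5,0,0,0],[1,0,0,8,0,0,0],[1,0,0,12,0,0,0],[1,0,0,14,0,0,0],[1,0,0,14,0,0,0]]}}

```text
clock: 27.67
position: [630.2, 128.9, 449.7]
tool_rot: [[0.002, -1.0, 0.014], [-0.99, 0.0, 0.143], [-0.143, -0.014, -0.99]]
contact_force: [0.5, -0.4, 1.1]
gripper_width: 1.0
finger_force: 0.0
```

```bash
python3 - <<'E'
from h import *
np.set_printoptions(precision=1,suppress=True)
im,c,o=wr("w10");print(o["position"],o["clock"]);t=env.snapshot("top");cv2.imwrite("pics/top5.png",t);s=env.snapshot("scene")
ct=env.get_calibration("top");cs=env.get_calibration("scene")
for i,k,roi in((t,ct,(130,160,300,220)),(s,cs,(230,180,350,300))):
    for b in blobs(mask(i,(100,130,120),(118,255,255)),roi)[:3]: 
        r=cv2.minAreaRect(b);print(r,onz(k,r[0],141))
f=lambda i:cv2.resize(i,(400,300))
cv2.imwrite("pics/comb5.png",np.vstack([np.hstack([f(t[120:264,90:282+50]),f(s[150:330,200:440])]),np.hstack([f(im),f(t)])]))
E
```

```text
[630.2 128.9 449.7] 27.6667
((250.0, 184.0), (4.0, 40.0), 90.0) [629.1 -21.1 141. ]
((213.01980590820312, 209.85279846191406), (3.0962417125701904, 96.12932586669922), 86.78451538085938) [562.6  79.3 141. ]
((262.5000305175781, 203.50003051757812), (28.284271240234375, 2.8284268379211426), 45.0) [628.4 -16.  141. ]
```

View pics/comb5.png

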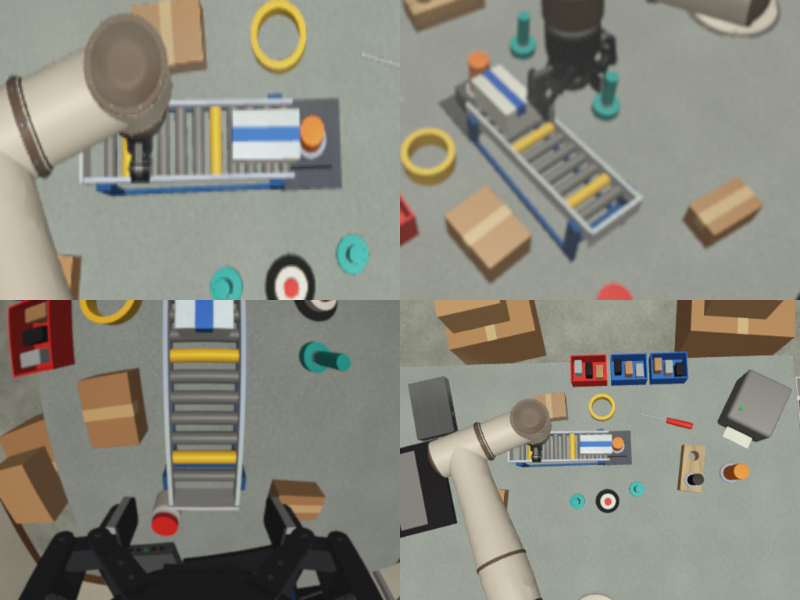

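The carton has rolled down against the post, with its middle about 76 mm up the lane and on the middle line. Post and tamper are in place. I'll let it settle, then hand in.

Emit:
{"op": "carry_out", "data": {"series": [[1,0,0,0,0,0,0],[1,0,0,0,0,0,0],[1,0,0,0,0,0,0],[1,0,0,0,0,0,0],[1,0,0,0,0,0,0],[1,0,0,0,0,0,0],[1,0,0,0,0,0,0],[1,0,0,0,0,0,0]]}}

```text
clock: 28.48
position: [629.9, 129.1, 441.2]
tool_rot: [[-0.001, -1.0, -0.0], [-0.99, 0.001, 0.139], [-0.139, 0.0, -0.99]]
contact_force: [0.6, -0.6, -0.0]
gripper_width: 1.001
finger_force: 0.0
```

Emit:
{"op": "carry_out", "data": {"series": [[1,0,0,0,0,0,0],[1,0,0,0,0,0,0],[1,0,0,0,0,0,0],[1,0,0,0,0,0,0],[1,0,0,0,0,0,0],[1,0,0,0,0,0,0],[1,0,0,0,0,0,0],[1,0,0,0,0,0,0]]}}

```text
clock: 29.15
position: [629.8, 129.1, 441.2]
tool_rot: [[-0.001, -1.0, -0.0], [-0.99, 0.001, 0.139], [-0.139, 0.0, -0.99]]
contact_force: [-0.6, -0.2, -0.2]
gripper_width: 0.996
finger_force: 0.0
```

```bash
python3 - <<'E'
from h import *
t=env.snapshot("top");b=blobs(mask(t,(100,130,120),(118,255,255)),(220,160,300,200))[0];print(onz(env.get_calibration("top"),cv2.minAreaRect(b)[0],141))
print(env.sign_off())
E
```

```text
[629.09499259 -21.08561948 141.        ]
the job is handed in; nothing more can be done
None
```

The job is handed in at about 29 s (no verdict came back): by my measurements the post is tapped home with the tamper, the tamper stands on its mat, and the white carton rests against the post about 76 mm up the lane.

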